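Click the cone holder onto the thread stand

ROBOT

A 7-joint arm with a two-finger parallel gripper is mounted at the origin on the work surface. World frame = base frame: x ahead of the robot, y to its left, z up, the work surface at z = 0. Lengths are in m, angles in degrees, forces in N, time in s.
With the tool pointing down it reaches from about 0.425 to 0.875 m from the base axis. Payload 4.7 kg.
Tool frame: the origin (TCP) lies between the finger pads; the fingertips stand 25 mm ahead of it and the grasp point (between the pads) lies 6 mm ahead of it (ctrl.tips_ahead is the distance from the TCP to the fingertips, in m); z points along the fingers, y is the line along which they close (so a half turn about z gives the same grasp; the last joint's range is limited). The gripper opens to 85 mm and grips with 20 to 120 N. Pads are 22 mm wide; open, the fingers measure 114 mm over their backs; the gripper's body (76 mm by 85 mm) begins 54 mm behind the grasp point. The pads swing forward as they close: fully open they stand 13 mm farther back than shut.
Start: joints at [77.813, 18.392, -4.016, 83.108, 1.295, 78.541, -3.26], TCP at [0.146, -0.633, 0.256] pointing down, gripper open.
Joint ranges: [-163.93, 163.93], [-17.29, 119.83], [-79.2, 71.16], [3.27, 140.29], [-89.18, 269.18], [5.43, 117.66], [-154.24, 154.24]. Speed limits (degrees/s): [147.25, 147.25, 180, 180, 180, 180, 180].

INTERFACE

Orientations are given as a 3x3 rotation matrix whose columns are the frame's x, y, z axes.
In Python, from bench import ctrl gives the robot as it stands. Calls block until the motion is done:
- ctrl.reach(position, orientation): joint-space move of the TCP to a pose.
- ctrl.servo_line(position, rot=None, v=0.15, max_force=None): straight line of the TCP; rot=None keeps the orientation; v is the mean speed in m/s. With max_force (N) it stops when the force on the tool has changed by that much, and returns True; else False.
- ctrl.goto_joints(angles): joint-space move.
- ctrl.set_gripper(opening): opening from 0.0 (shut) to 1.0 (fully open); the grip force is fixed at half the most; returns when the fingers have stopped.
- ctrl.hold(seconds).
- ctrl.ik(position, orientation): joint angles nearest the present ones, or None.
- ctrl.state(): the state.
- ctrl.get_image(name): name is "scene" or "top"; returns the picture (420x560x3 uint8, red, green, blue); there is no depth.
- ctrl.get_calibration(name): a dict with "fx", "fy", "cx", "cy" (pixels), "rvec" (rotation vector, rad) and "tvec" (3), from world to camera coordinates, as OpenCV has them. Camera axes: x right, y down, z forward; pixel columns grow to the right and rows downward; lengths in m; the calibration is good to about 2 mm. A picture is of the moment at which its call begins. get_calibration takes no time and is no camera call.
A pose or a line that the arm cannot do raises ctrl.PlanningError and nothing moves.
- ctrl.job_done(): hands the job in; it is judged then, once.
The state is a dict: "time": time; "joints": joint angles; "qd": joint speeds; "joint_efforts": joint torques, N m; "position": TCP position; "tool_rot": TCP orientation; "wrist_force": force on the tool from outside, world axes, zero at the start; "moment": the same for the moment, N m; "opening": opening from 0.0 (shut) to 1.0 (fully open); "finger_force": force on a finger pad.
Only numpy, scipy, OpenCV 4.12 (cv2) and the standard library are available. Lean on these libraries where they do the work, as an engineer would, in place of code of your own. Each camera call takes 0.05 s, during which the arm holds its last target. There are 200 camera calls.

TASK

Fit the tall flanged cone holder, flange down, onto the thick spindle with the two sprung balls. Push it down past the balls until it clicks and its flange sits fully home on the stand's disc, then let go of it. Leave the short plain bushing where it is.

Things in the scene. Friction and masses are not known exactly. Their poses are not given: they have to be found in the camera images.
- holder_centre (a point): Cone holder, loose: a grey plastic sleeve standing upright, 54 mm tall, about 60 g. Its foot is a flange (62 mm diameter, 5 mm thick); above it a round stem of 38 mm outer diameter; a 27 mm bore runs right through, its mouth below flared to 37 mm. The point is on its axis, half-way up (27 mm above its underside); z is its axis, up.
- spindle_foot (a point): Stand, fixed: grey disc (100 mm wide, 12 mm thick), steel spindle 18 mm thick, 80 mm tall above the disc, the last 14 mm tapering to 7 mm. Two 14 mm brass balls, 62 mm above the disc, stick out to 15.5 mm from the axis along +y and -y; they sink in on springs when a sleeve is pressed over them (about 6 to 12 N) and spring out over its rim once it is home. Point: spindle axis at the disc's top; z up.
- bushing_centre (a point): Plain bushing, loose, a bystander: a grey plastic sleeve without flange, 30 mm tall, 38 mm outer diameter, 27 mm bore, standing upright. The point is on its axis, half-way up.
- pin_foot (a point): Second stand, fixed, a bystander not to be used: the same disc, but with only a thin plain pin (6 mm thick, 72 mm tall above the disc) and no balls. Point: pin axis at the disc's top face.
There are look-alikes about, which are no part of the job. What is shaped like the part that bears holder_centre but red is not meant.

How it is judged:
By the outcome, as a careful person would: the job done as asked, in the order asked, and still so for the second after the job is handed in, with the robot touching nothing.
It also fails if it takes over 38 s, if anything falls off the work surface, if the arm or the gripper's body presses on something with over 40 N, if the wrist force passes 120 N, or if a joint passes its speed limit or range.

## Working session

There is one attempt and no reset: what is moved stays moved. The work goes in short steps, each a Python script; the robot and the scene stay as the last script left them, time stands still between calls to the robot, and variables do not carry over. Pictures are saved under pics/ and viewed, at most 10 in all, crops included, and the job is handed in when it is done.

```bash
mkdir -p pics; ls
python3 - <<'E'
from bench import ctrl
import cv2, numpy as np
for n in("scene","top"):
    im=ctrl.get_image(n); cv2.imwrite(f"pics/{n}0.png",im[:,:,::-1]); c=ctrl.get_calibration(n)
    R=cv2.Rodrigues(np.array(c["rvec"]))[0]; print(n,c,(-R.T@np.array(c["tvec"]).ravel()).round(3))
s=ctrl.state();print(s["time"],s["position"],np.round(s["tool_rot"],2),s["opening"])
E
```

```text
pics
scene {'fx': 475.9570980198424, 'fy': 475.9570980198424, 'cx': 283.3581044171411, 'cy': 208.26532715368958, 'rvec': array([ 2.00560289,  1.09264932, -0.51227636]), 'tvec': array([-0.30228673, -0.24376857,  1.18849211])} [ 1.069 -0.352  0.544]
top {'fx': 415.7834879092827, 'fy': 415.7834879092827, 'cx': 284.60579902390475, 'cy': 216.7469806636156, 'rvec': array([ 2.13978744, -2.16302248,  0.17261554]), 'tvec': array([-0.00115368,  0.57917609,  0.80614865])} [0.455 0.005 0.882]
0.1 [ 0.14603095 -0.63293464  0.25533282] [[ 0.97  0.22 -0.  ]
 [ 0.22 -0.97  0.  ]
 [-0.   -0.   -1.  ]] 0.9986524799131475
```

View pics/scene0.png

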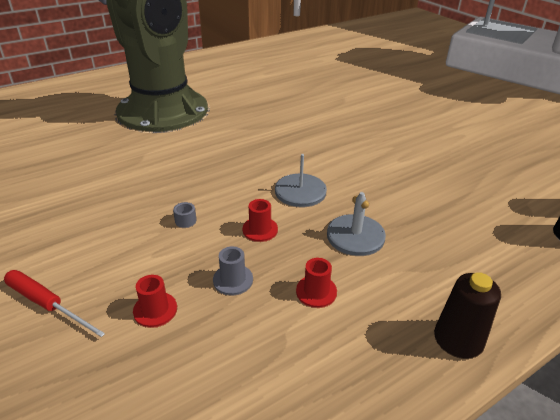

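View pics/top0.png

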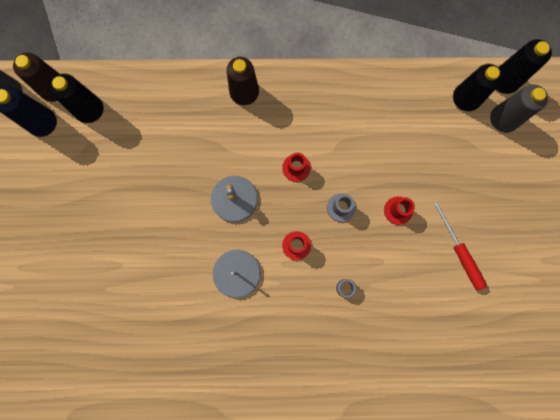

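The top view shows these candidates:
- **Flanged sleeves:** grey at top (342,207) / scene (232,270). There are red ones at top (297,167), (399,210) and (297,246). The grey one is the holder, since it is tall, flanged and not red.
- **Spindle with brass balls:** top (234,198) / scene (357,220).
- **Thin pin:** top (237,273), a bystander.
- **Bushing:** top (346,288), no flange, stays where it is.

Next I measure these and make one confirming crop.

```bash
cat > h.py <<'E'
import cv2, numpy as np
from bench import ctrl
def cast(name,px,z):
    c=ctrl.get_calibration(name); R=cv2.Rodrigues(np.array(c["rvec"]))[0]; o=-R.T@np.array(c["tvec"]).ravel()
    px=np.atleast_2d(px).astype(float)
    d=np.c_[(px[:,0]-c["cx"])/c["fx"],(px[:,1]-c["cy"])/c["fy"],np.ones(len(px))]@R
    return (o+d*((z-o[2])/d[:,2])[:,None])[:,:2]
def proj(name,p):
    c=ctrl.get_calibration(name); K=np.array([[c["fx"],0,c["cx"]],[0,c["fy"],c["cy"]],[0,0,1]])
    return cv2.projectPoints(np.atleast_2d(p).astype(float),c["rvec"],c["tvec"],K,None)[0][:,0]
def blobs(name,im):
    im=im.astype(int); r,b=im[...,0],im[...,2]
    m=((b-r>3)&(b>45)).astype(np.uint8)
    return m,[c for c in cv2.findContours(m,cv2.RETR_EXTERNAL,cv2.CHAIN_APPROX_NONE)[0] if cv2.contourArea(c)>80]
def circ(p):
    A=np.c_[2*p,np.ones(len(p))]; s=np.linalg.lstsq(A,(p**2).sum(1),rcond=None)[0]
    return s[:2],np.sqrt(s[2]+s[:2]@s[:2])
E
python3 - <<'E'
from h import *
import cv2
ims={n:cv2.imread(f"pics/{n}0.png")[:,:,::-1] for n in("scene","top")}
for n in ims:
    m,cs=blobs(n,ims[n])
    for c in cs:
        (u,v),_=cv2.minEnclosingCircle(c)
        if n=="top" and not(150<v<310): continue
        hull=cv2.convexHull(c)[:,0]
        out=[n,(round(u),round(v)),cv2.contourArea(c)]
        for z in (.0025,.012,.03,.054):
            q=cast(n,c[:,0],z); (x,y),r=cv2.minEnclosingCircle(q.astype(np.float32)); out.append((z,round(x,4),round(y,4),round(r,4)))
        print(*out)
a=cv2.resize(ims["top"][140:310,200:430],None,fx=2.6,fy=2.6,interpolation=2)[:590]
b=cv2.resize(ims["scene"][140:320,140:400],None,fx=0.77,fy=0.77)
cv2.imwrite("pics/crop.png",a[:,:,::-1])
E
```

```text
scene (78, 319) 114.0 (0.0025, 0.5511, -0.3498, 0.0508) (0.012, 0.5602, -0.3498, 0.0499) (0.03, 0.5774, -0.3499, 0.0482) (0.054, 0.6004, -0.35, 0.046)
scene (231, 270) 1268.0 (0.0025, 0.5818, -0.1178, 0.0524) (0.012, 0.5904, -0.1219, 0.0515) (0.03, 0.6066, -0.1297, 0.0497) (0.054, 0.6282, -0.1401, 0.0474)
scene (184, 214) 403.5 (0.0025, 0.4133, -0.1254, 0.0355) (0.012, 0.4248, -0.1294, 0.0348) (0.03, 0.4467, -0.137, 0.0337) (0.054, 0.4758, -0.147, 0.0321)
scene (357, 225) 1878.0 (0.0025, 0.5963, 0.1289, 0.0882) (0.012, 0.6046, 0.1204, 0.0867) (0.03, 0.6203, 0.1044, 0.0837) (0.054, 0.6413, 0.0831, 0.0798)
scene (300, 190) 1260.0 (0.0025, 0.4459, 0.1063, 0.0698) (0.012, 0.4569, 0.0982, 0.0686) (0.03, 0.4776, 0.083, 0.0663) (0.054, 0.5053, 0.0626, 0.0632)
scene (501, 30) 737.0 (0.0025, -0.0596, 1.4191, 0.2725) (0.012, -0.0398, 1.388, 0.2677) (0.03, -0.0022, 1.3291, 0.2587) (0.054, 0.0478, 1.2505, 0.2466)
top (236, 274) 1618.5 (0.0025, 0.4664, 0.0945, 0.0484) (0.012, 0.4662, 0.0935, 0.0479) (0.03, 0.466, 0.0917, 0.0469) (0.054, 0.4657, 0.0893, 0.0456)
top (341, 207) 411.0 (0.0025, 0.6049, -0.1292, 0.0291) (0.012, 0.6032, -0.1278, 0.0288) (0.03, 0.6002, -0.125, 0.0282) (0.054, 0.5961, -0.1214, 0.0274)
top (234, 199) 1510.5 (0.0025, 0.6259, 0.1011, 0.049) (0.012, 0.624, 0.1001, 0.0485) (0.03, 0.6205, 0.0981, 0.0475) (0.054, 0.6159, 0.0955, 0.0461)
```

View pics/crop.png

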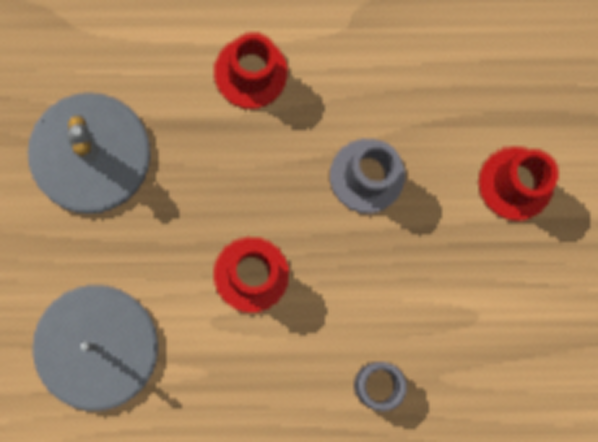

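The crop confirms it: the grey flanged sleeve is at crop (370,175), the stand with brass balls is at crop (80,135), and the bushing is at (380,386). The measured radii, plus about 1 mm for the pixel edge, fit 31 and 50 mm. I cross-check against the scene view, then grasp with the fingers along x, where there is free space.

Run:
```python
from h import *
H=np.array([.6044,-.1287]); S=np.array([.624,.1001])
print("rim top",cast("top",[[344.6,204.6]],.054),"spindle tip",cast("top",[[230,185]],.092))
print("scene: rim",proj("scene",[*H,.054]),"foot",proj("scene",[*H,0]),"tip",proj("scene",[*S,.092]),"disc",proj("scene",[*S,.012]))
for s in(1,-1):
    R=np.array([[0,s,0],[s,0,0],[0,0,-1.]])
    print(s,[np.round(ctrl.ik([*p,z],R),0) if ctrl.ik([*p,z],R) is not None else None for p,z in((H,.16),(H,.042),(S,.16),(S,.054))])
print(ctrl.tips_ahead,ctrl.state()["time"])
```

```text
rim top [[ 0.60112031 -0.12908774]] spindle tip [[0.63512194 0.09849742]]
scene: rim [[231.28752279 256.10031801]] foot [[233.03691496 281.44953535]] tip [[361.14580165 193.57234834]] disc [[355.67039355 231.17074266]]
1 [array([ 42.,  23., -40.,  94.,  16.,  69.,  -2.]), array([ 39.,  30., -37.,  99.,  21.,  58.,  -6.]), array([ 34.,  33., -62.,  91.,  30.,  74., -32.]), array([ 32.,  40., -59.,  96.,  37.,  66., -37.])]
-1 [array([ -37.,   29.,   61.,   96.,  -27.,   71., -150.]), array([ -36.,   40.,   61.,  102.,  -39.,   63., -141.]), array([ 37.,  37., -68.,  91.,  35.,  76., 145.]), array([ 37.,  46., -68.,  96.,  46.,  70., 138.])]
0.025 0.1
```

The scene view agrees to within 2 px, so I go for the grasp.

Run:
```python
from h import *
H=[.603,-.1288]; R=np.array([[0,1,0],[1,0,0],[0,0,-1.]])
ctrl.reach([*H,.16],R)
print(ctrl.servo_line([*H,.044],v=.08,max_force=8))
ctrl.set_gripper(0.2)
s=ctrl.state(); print(s["time"],s["position"],s["opening"],s["finger_force"],s["wrist_force"])
print(ctrl.servo_line([*H,.17],v=.1))
s=ctrl.state(); print(s["time"],s["position"],s["opening"],s["finger_force"],s["wrist_force"],np.round(s["joints"]))
a=ctrl.get_image("scene");b=ctrl.get_image("top")
cv2.imwrite("pics/g.png",np.hstack([cv2.resize(a[60:360,100:420],(400,375)),cv2.resize(b[100:320,190:420],(392,375))])[:,:,::-1])
```

```text
False
4.65 [ 0.60340658 -0.12881964  0.04452083] 0.4407402432347177 60.25618515908718 [ 6.40324343e-04 -1.69058500e-01  3.65941074e+00]
False
6.0583 [ 0.60252287 -0.12876815  0.16913483] 0.43556639349464116 59.98547539114952 [ 0.15213019  0.19498104 -0.61056245] [ 42.  22. -40.  93.  15.  70.  -1.]
```

View pics/g.png

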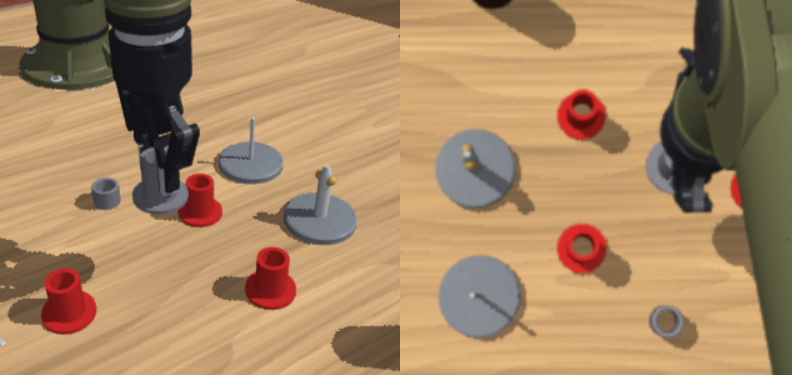

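The picture shows the holder held upright, at composite pixel (158,185) in the scene half, and the force readout shows its 0.6 N weight. I carry it over to the spindle and press.

Run:
```python
from h import *
S=[.624,.1]
def p(t):
    s=ctrl.state(); print(t,s["time"],np.round(s["position"],4),s["opening"],np.round(s["wrist_force"],1),np.round(s["moment"],2))
ctrl.servo_line([*S,.17],v=.12); p("above")
print(ctrl.servo_line([*S,.125],v=.06,max_force=6)); p("entry")
print(ctrl.servo_line([*S,.085],v=.05,max_force=25)); p("mid")
print(ctrl.servo_line([*S,.055],v=.04,max_force=30)); p("home")
a=ctrl.get_image("scene")
cv2.imwrite("pics/p.png",cv2.resize(a[110:290,250:490],(800,600))[:,:,::-1])
```

```text
above 8.225 [0.6241 0.0991 0.1699] 0.4358986985698382 [-1.3  0.5 -1.7] [0.06 0.   0.  ]
False
entry 9.125 [0.6243 0.1002 0.1254] 0.4335428581596727 [-0.9  0.1 -0.4] [-0.    0.02 -0.01]
False
mid 10.075 [0.6238 0.1001 0.0844] 0.43580024025875685 [ 2.5  0.3 -3.2] [ 0.2  -0.31  0.03]
False
home 10.975 [0.6232 0.0996 0.0565] 0.43659220866843895 [-5.7 -2.2 14.6] [-0.41  1.2   0.04]
```

View pics/p.png

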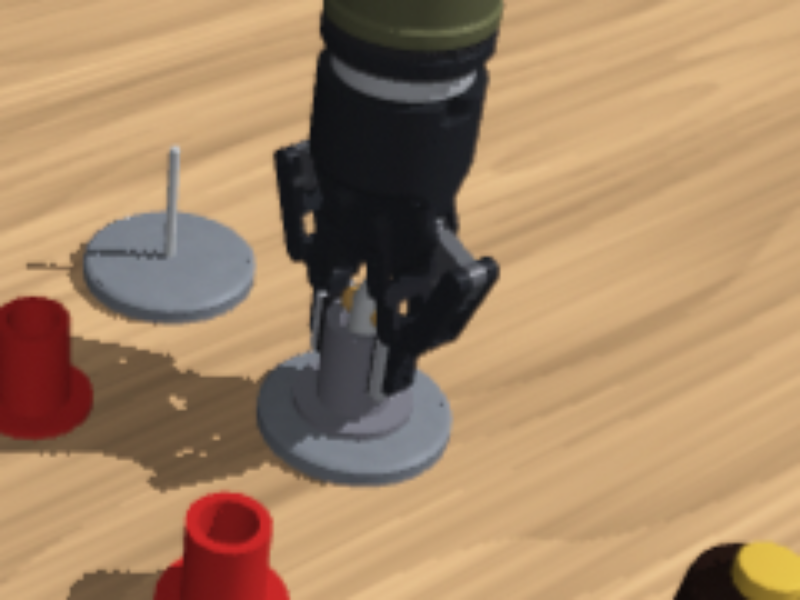

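The flange sits on the disc at crop (355,410) and the balls show above the rim at (350,298). The TCP height equals the predicted home height of 0.0565. I press a little more to confirm the stop, then release, retreat and look.

Run:
```python
from h import *
S=[.6235,.1]
def p(t):
    s=ctrl.state(); print(t,s["time"],np.round(s["position"],4),s["opening"],np.round(s["wrist_force"],1))
print(ctrl.servo_line([*S,.052],v=.02,max_force=20)); p("press")
x=ctrl.state()["position"]
ctrl.servo_line([*S,.0565],v=.04)
ctrl.set_gripper(0.75); p("open")
ctrl.servo_line([*S,.18],v=.1,max_force=10); p("up")
ctrl.reach([.5,-.28,.25],np.array([[0,1,0],[1,0,0],[0,0,-1.]])); p("away")
a=ctrl.get_image("scene");b=ctrl.get_image("top")
cv2.imwrite("pics/f.png",np.hstack([cv2.resize(a[160:280,300:420],(400,400)),cv2.resize(b[140:310,190:360],(400,400))])[:,:,::-1])
```

```text
True
press 11.2333 [0.6232 0.0996 0.0565] 0.4352623273867032 [-1.2 -0.1  4.5]
open 11.8583 [0.6233 0.1    0.0561] 0.7478025230592585 [-0.2 -0.1  0.8]
up 13.2417 [0.623  0.0999 0.1791] 0.7493661288263609 [ 1.  -0.3 -1. ]
away 14.7417 [ 0.5008 -0.2783  0.2499] 0.7495889177364132 [-0.3 -0.2 -1.1]
```

View pics/f.png

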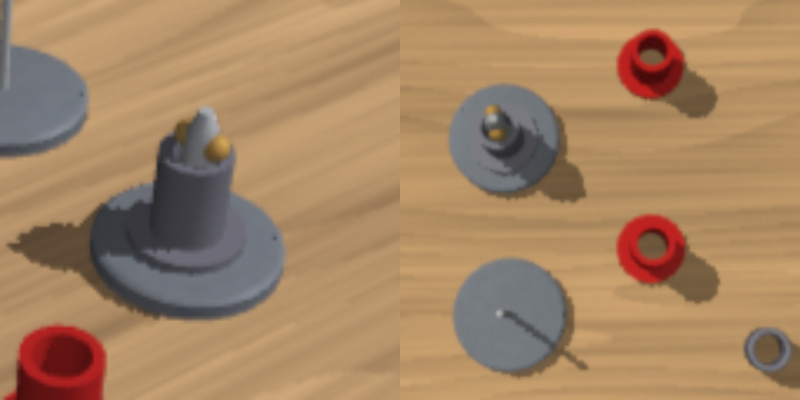

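The final picture shows the holder upright with its flange flat on the disc at (187,245). Both balls have popped out over the rim at (185,132) and (217,150), and the bushing is untouched. The extra press met a hard stop at the predicted home height.

```bash
python3 -c "
from bench import ctrl
print(ctrl.job_done())"
```

```text
the job is handed in; nothing more can be done
None
```

The grey flanged holder is pressed home on the thick spindle, with both balls sprung out over its rim and the gripper clear of it; the bushing was left alone, and the job was handed in at about 15 s on the robot's clock.

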